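# Fit the keyed shaft into a pulley hub

## Task

First set the aluminium hub block into the rectangular pocket of the belt pulley and press it down until it sits flush, either way round. Then take the steel shaft out of its red holder by the square head, push it nose down into the hub, turning it until its key slips into the keyway and the collar sits fully home on the hub, and finish while still gripping the shaft and pressing it down firmly (about 15 N), without letting go. Leave the spray can, green tray, wrench and grease jar where they are.

Things in the scene. Friction and masses are not known exactly. Their poses are not given: they have to be found in the camera images.
- pocket (a point): Pocket of the dark steel belt pulley (128 mm across, on a 120 mm square blue base plate), which is bolted flat to the bench and does not turn; its top face is 50 mm above the bench. The point is the centre of the pocket's mouth, level with that face. The pocket is 60 mm along x, 46 mm along y, 22 mm deep. z up.
- hub_center (a point): Loose aluminium hub block (0.2 kg) on the bench, bore up; the point is its centre, 21 mm above its underside. 42 mm high: lower block 56 (x) by 42 (y) by 22 mm high, its lowest 5 mm 2 mm smaller all round as a lead-in; on it a square boss 42 x 42 mm, 20 mm high, which stands out of the pulley when the block is flush. It fits the pocket with 2 mm play each side, x along x, either way round.
- hub_base (a point): Centre of the hub's underside, 21 mm below hub_center, same axes. Flush in the pulley it is 22 mm below the pocket's mouth.
- hub_top (a point): Centre of the bore's mouth on top of the hub's boss, 21 mm above hub_center, same axes. Bore 24.4 mm diameter, 37 mm deep, with a keyway 8.5 mm wide on the +x side, reaching 17.5 mm from the axis, over the whole depth. A yellow mark on the step of the lower block shows the keyway side.
- shaft_head (a point): Loose steel shaft (0.36 kg) upright in its holder; the point is the centre of its square head, 26 x 26 mm, 40 mm high (sides along x and y), to be gripped from above. Under the head a round collar, 44 mm diameter, 5 mm thick; under that the 22 mm diameter shaft, 34 mm long. Yellow marks on the collar and on top of the head show the key side (+x).
- shaft_collar (a point): Centre of the underside of the shaft's collar, 25 mm below shaft_head, same axes; it lies on hub_top when the shaft is home.
- shaft_nose (a point): Tip of the shaft, 59 mm below shaft_head, same axes; the last 5 mm taper to 14 mm diameter. A brass key 6 mm wide on the +x side stands out to 16 mm from the axis, from 10 mm above the nose up to the collar, so the nose is 10 mm in the bore when the key meets the top of the hub.
- holder: Red plastic holder fixed to the bench, 70 x 70 x 44 mm, with a 35 mm hole in which the shaft hangs by its collar; lift the shaft 40 mm or more to clear it. Origin: centre of its underside.
- hub: The same hub block; origin at the centre of its underside.
- shaft: The same shaft; origin at its nose, z up, key on +x.
- spray_can: Bystander: upright yellow spray can, 54 mm diameter, 170 mm high; origin under its centre.
- parts_tray: Bystander: green plastic tray 110 x 160 x 40 mm; origin under its centre.
- wrench: Bystander: steel wrench 190 mm long lying on the bench, along its x.
- grease_jar: Bystander: white jar with red cap, 60 mm diameter, 60 mm high; origin under its centre.
There are look-alikes about, which are no part of the job. Leave any turquoise look-alike of the shaft alone.

How it is judged:
By the outcome, as a careful person would: the job done as asked, in the order asked, and still so for the second after the job is handed in, while the arm keeps its last pose, push and grip.
It also fails if it takes over 48 s, if anything falls off the work surface, if the arm or the gripper's body presses on something with over 40 N, if the wrist force passes 120 N, or if a joint passes its speed limit or range.

## Robot

A 6-joint arm with a two-finger parallel gripper is mounted at the origin on the work surface. World frame = base frame: x ahead of the robot, y to its left, z up, the work surface at z = 0. Lengths are in m, angles in rad, forces in N, time in s.
With the tool pointing down it reaches from about 0.35 to 0.875 m from the base axis. Payload 4.2 kg.
Tool frame: the origin (TCP) lies between the finger pads; the fingertips stand 14 mm ahead of it and the grasp point (between the pads) lies 5 mm behind it; z points along the fingers, y is the direction in which the jaws open and shut (so a half turn about z gives the same grasp; the last joint's range is limited). The gripper opens to 85 mm and grips with 20 to 120 N. Pads are 22 mm wide; open, the fingers measure 114 mm over their backs; the gripper's body (76 mm by 85 mm) begins 54 mm behind the grasp point. The pads swing forward as they close: fully open they stand 13 mm farther back than shut.
Start: joints at [1.376, 0.385, 0.008, 0, -1.194, -0.259], TCP at [0.274, 0.562, 0.245] pointing down, gripper open.
Joint ranges: [-3.14, 3.14], [-1.21, 2.06], [-1.07, 1.41], [-3.16, 2.05], [-2.99, -0.16], [-3.1, 3.1]. Speed limits (rad/s): [2.79, 2.79, 3.14, 3.14, 3.14, 3.14].

## Interface

Orientations are given as a rotation vector (axis times angle).
In Python, from workcell import r gives the robot as it stands. The module is installed in compiled form; this text tells all that it offers.
- The arm moves only by the tool carry_out, never from a script. Its argument "increments" is a list of rows, each a list of 5 numbers: the opening, from 0 (shut) to 1 (fully open), then the shift along the tool's x, y, z in cm, then the turn about the tool's z in rad. In form: [[hand, x, y, z, yaw], ...]. A call has 1 to 10 rows; each row shifts and turns the pose as measured when the row begins, along the tool's axes as they then stand; what a row does not reach is not made up. A row lasts 1/8 s, in which the tool goes at most 62.5 mm and 10.7 degrees, less where a joint would pass 70% of its speed; a pose out of reach is approached as far as the arm can. A call with a gripper value outside its range is refused whole. The fingers move at their own pace and stop on an object; "newtons" is the grip in N (left out, the last holds). Time passes only in rows, so rows that do not move let the fingers close. It gives the time, the measured TCP pose, the force and the opening at its end, in the units of the state.
- r.state(): the state, without advancing time (a new reading comes with each control period).
- r.read_camera(name): name is "scene" or "top"; returns a dict with "frame" (420x560x3 uint8, blue, green, red), "z_map" (420x560 float32, m along the optical axis (not along the pixel's ray), 0 where there is no reading), "mtx" (3x3 intrinsics, pixels), "dist_coeffs" ([k1, k2, p1, p2, k3] as OpenCV has them; the pictures are not rectified), "R" (3x3) and "t" (3): a world point X has camera coordinates R X + t. Camera axes: x right, y down, z forward; pixel columns grow to the right and rows downward; lengths in m; the calibration is good to about 2 mm. A picture is of the moment at which its call begins.
- r.hand_in(): hands the job in, once; it reports no verdict.
The state is a dict: "time_s": time; "q": joint angles; "qd": joint speeds; "effort": joint torques, N m; "tool_pos": TCP position; "tcp_rot": TCP orientation; "force": force on the tool from outside, world axes, zero at the start; "ft_torque": the same for the moment, N m; "finger_gap": finger opening in m.
Only numpy, scipy, OpenCV 4.12 (cv2) and the standard library are available. Lean on these libraries where they do the work, as an engineer would, in place of code of your own. Each camera call takes 0.05 s, during which the arm holds its last target.

## Working session

There is one attempt and no reset: what is moved stays moved. The work goes in short steps, Python scripts to look and compute and a tool call to move; the robot and the scene stay as the last step left them, time stands still between calls to the robot, and variables do not carry over. Pictures are saved under pics/ and viewed, and the job is handed in when it is done.

Besides the shell and the picture viewer there is one more tool, called in YAML: its name, and indented under it one key for each argument. carry_out: Moves the arm, as the interface text tells. Its arguments: {"type":"object","properties":{"increments":{"type":"array","items":{"type":"array","items":{"type":"number"}}},"newtons":{"type":"number"}},"required":["increments"]}

```bash
mkdir -p pics
cat > h.py <<'E'
import numpy as np, cv2, pickle
from workcell import r
def grab(tag):
    o={}
    for n in ("scene","top"):
        c=r.read_camera(n); o[n]=c; cv2.imwrite(f"pics/{tag}_{n}.png",c["frame"])
    pickle.dump(o,open(f"{tag}.pkl","wb")); return o
def load(tag): return pickle.load(open(f"{tag}.pkl","rb"))
def ray(c,uv):
    p=cv2.undistortPoints(np.array(uv,float).reshape(-1,1,2),np.array(c["mtx"]),np.array(c["dist_coeffs"])).reshape(-1,2)
    d=np.c_[p,np.ones(len(p))]; R=np.array(c["R"]);t=np.array(c["t"]).ravel()
    return -R.T@t, d@R
def onplane(c,uv,z):
    o,d=ray(c,uv); s=(z-o[2])/d[:,2]; return o+d*s[:,None]
def bydepth(c,uv):
    o,d=ray(c,uv); uv=np.array(uv).reshape(-1,2).round().astype(int)
    z=c["z_map"][uv[:,1],uv[:,0]]; return o+d*z[:,None]
def proj(c,X):
    R=np.array(c["R"]);t=np.array(c["t"]).ravel()
    return cv2.projectPoints(np.array(X,float).reshape(-1,1,3),cv2.Rodrigues(R)[0],t,np.array(c["mtx"]),np.array(c["dist_coeffs"]))[0].reshape(-1,2)
E
python3 - <<'E'
from h import *
o=grab("a"); print(r.state())
for n in o: print(n,o[n]["mtx"],o[n]["dist_coeffs"],-np.array(o[n]["R"]).T@np.array(o[n]["t"]).ravel())
E
```

```text
{'time_s': 0.1, 'q': array([ 1.37563405e+00,  3.85465939e-01,  6.75582907e-03, -4.69849171e-04,
       -1.19401357e+00, -2.58587679e-01]), 'qd': array([-0.00104184, -0.00229431,  0.00431614,  0.00261161,  0.00087967,
        0.00054421]), 'effort': array([-4.74136596e-04, -3.93318665e+01,  1.88928562e+01,  4.19795707e+00,
       -2.60819812e-03,  5.46583877e-06]), 'tool_pos': array([0.27372453, 0.56130849, 0.24433146]), 'tcp_rot': array([ 3.05913467e+00, -7.06478648e-01, -5.89302233e-04]), 'force': array([ 0.03465837, -0.02320201, -0.92141321]), 'ft_torque': array([ 0.01383852,  0.00361337, -0.0046772 ]), 'finger_gap': 0.08556730715970962}
scene [[436.34797551   0.         280.94563902]
 [  0.         436.34797551 212.57828361]
 [  0.           0.           1.        ]] [-0.12435749  0.          0.          0.          0.        ] [1.18797216 0.13193403 0.91151092]
top [[421.36961769   0.         275.76176952]
 [  0.         421.36961769 208.22536511]
 [  0.           0.           1.        ]] [-0.05927191  0.          0.          0.          0.        ] [ 0.29861776 -0.0080099   1.26095958]
```

View pics/a_scene.png

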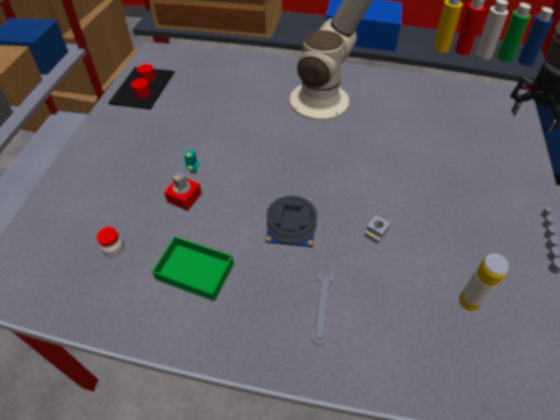

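View pics/a_top.png

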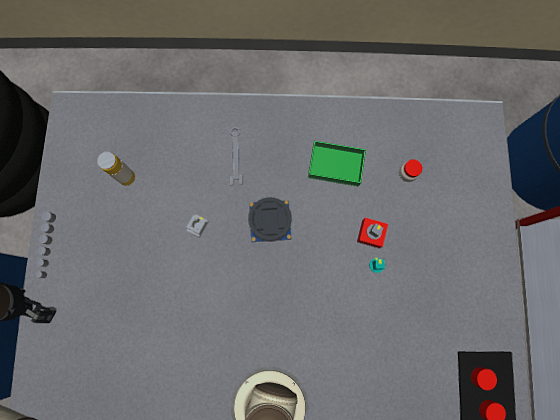

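The scene view shows the pulley at (291,220), hub at (377,228), red holder with the steel shaft at (182,190) and the turquoise look-alike at (191,160). In the top view they are at (270,220), (197,226), (374,232) and (378,265). Next I enlarge these.

Run:
```python
from h import *
o=load("a")
def crop(n,u,v,w=32,s=6):
    return cv2.resize(o[n]["frame"][v-w:v+w,u-w:u+w],None,fx=s,fy=s,interpolation=cv2.INTER_CUBIC)[:384,:384]
a=np.hstack([crop("scene",377,228,22,6),crop("scene",291,220,32,4)[:264,:264],crop("scene",182,182,32,4)[:264][:, :256] if 0 else cv2.resize(crop("scene",182,178,32,6),(264,264))]) if 0 else None
f=lambda n,u,v,w: cv2.resize(o[n]["frame"][v-w:v+w,u-w:u+w],(260,260),interpolation=cv2.INTER_CUBIC)
img=np.vstack([np.hstack([f("scene",377,228,20),f("scene",291,220,32),f("scene",184,178,32)]),
 np.hstack([f("top",197,226,20),f("top",270,220,32),f("top",376,245,32)])])
cv2.imwrite("pics/crop1.png",img)
for n,p in (("scene",[(377,222),(291,205),(182,178),(182,190)]),("top",[(197,226),(270,205),(374,232)])): print(n,bydepth(o[n],p).round(4))
```

```text
scene [[ 0.4944  0.2258  0.0307]
 [ 0.5019  0.0048  0.0513]
 [ 0.5049 -0.2803  0.0921]
 [ 0.5091 -0.2872  0.0483]]
top [[ 0.5088  0.2318  0.0074]
 [ 0.5692  0.0122  0.05  ]
 [ 0.4888 -0.2833  0.0913]]
```

View pics/crop1.png

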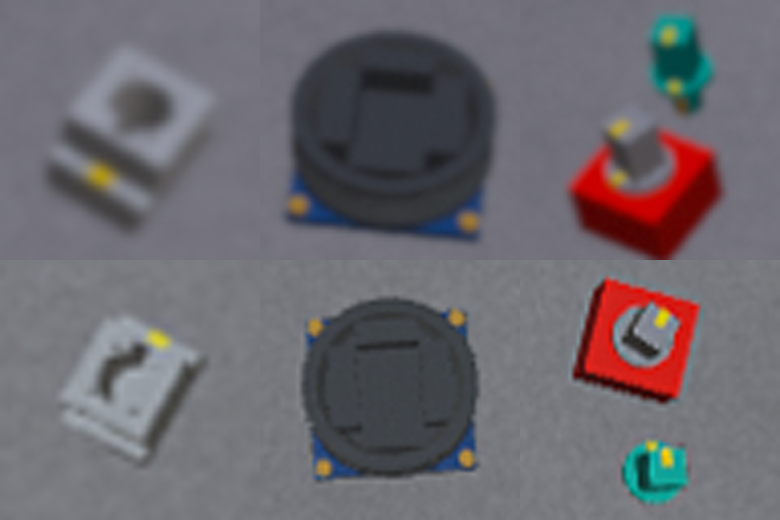

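The hub's yellow mark faces +x/-y in both views. The steel shaft stands in the red holder, and the turquoise piece beside it is the look-alike, to be left alone. Now I check the pulley's pocket with more contrast and measure everything.

Run:
```python
from h import *
o=load("a")
def f(n,u,v,w):
    g=o[n]["frame"][v-w:v+w,u-w:u+w].astype(float); g=np.clip((g-30)*3,0,255).astype(np.uint8)
    return cv2.resize(g,(390,390),interpolation=cv2.INTER_CUBIC)
def d(n,u,v,w):
    vv,uu=np.mgrid[v-w:v+w,u-w:u+w]; P=bydepth(o[n],np.c_[uu.ravel(),vv.ravel()])
    z=P[:,2].reshape(2*w,2*w); return cv2.cvtColor(cv2.resize(np.clip(z/0.06*255,0,255).astype(np.uint8),(390,390),interpolation=cv2.INTER_NEAREST),cv2.COLOR_GRAY2BGR)
cv2.imwrite("pics/crop2.png",np.vstack([np.hstack([f("scene",291,220,32),f("top",270,220,28)])]))
cv2.imwrite("pics/crop3.png",np.hstack([d("scene",291,220,32),d("top",270,220,28)]))
```

```text
(no output)
```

View pics/crop2.png

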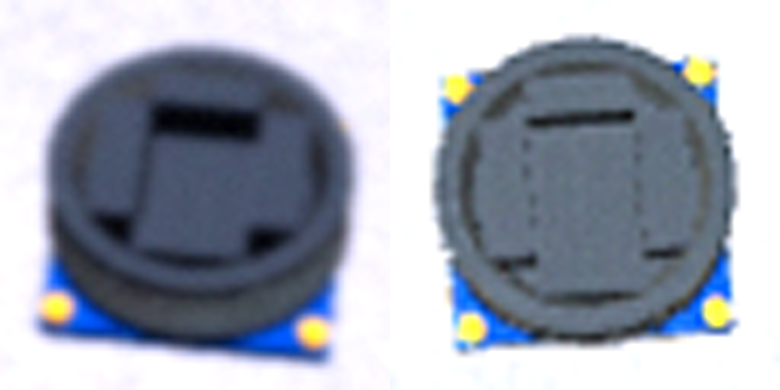

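View pics/crop3.png

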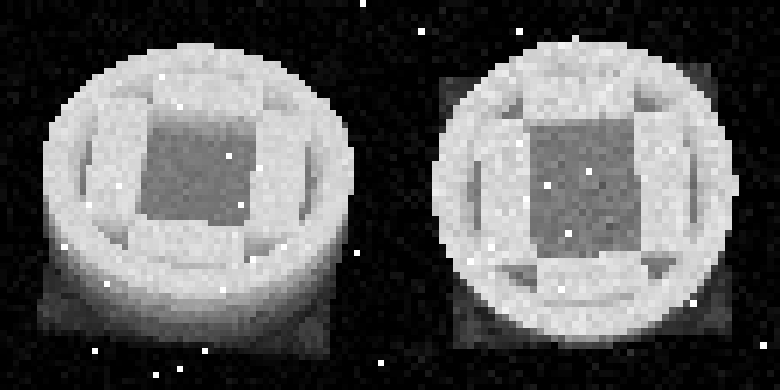

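The depth maps show the pocket clearly as a rectangle, long side roughly along x, floor near z=0.028. Now I measure all parts by thresholding height and casting the outlines onto their known planes.

```bash
cat >> h.py <<'E'
def zimg(c,u,v,w,s=8):
    vv,uu=np.mgrid[v-w:v+w,u-w:u+w]
    m=cv2.medianBlur(c["z_map"].astype(np.float32),3)
    o_,d=ray(c,np.c_[uu.ravel(),vv.ravel()].astype(float)); P=o_+d*m[vv,uu].reshape(-1,1)
    z=P[:,2].reshape(2*w,2*w).astype(np.float32)
    return cv2.resize(z,None,fx=s,fy=s,interpolation=cv2.INTER_LINEAR)
def outline(c,u,v,w,test,zp,s=8,name=None):
    z=zimg(c,u,v,w,s); m=test(z).astype(np.uint8)
    m=cv2.morphologyEx(m,cv2.MORPH_OPEN,np.ones((9,9)))
    n,lab,st,cen=cv2.connectedComponentsWithStats(m)
    k=lab[w*s,w*s]
    if k==0: k=1+np.argmax(st[1:,4])
    cs,_=cv2.findContours((lab==k).astype(np.uint8),cv2.RETR_EXTERNAL,cv2.CHAIN_APPROX_NONE)
    q=max(cs,key=cv2.contourArea).reshape(-1,2)
    uv=(q+0.5)/s-0.5+np.array([u-w,v-w])
    return onplane(c,uv,zp)[:,:2]
def rect(P):
    (cx,cy),(a,b),th=cv2.minAreaRect((P*1000).astype(np.float32)); 
    return np.round([cx,cy,a,b,th],1)
def circ(P):
    A=np.c_[2*P,np.ones(len(P))]; x=np.linalg.lstsq(A,(P**2).sum(1),rcond=None)[0]
    return np.round(1000*np.array([x[0],x[1],np.sqrt(x[2]+x[0]**2+x[1]**2)]),1)
E
python3 - <<'E'
from h import *
o=load("a"); S,T=o["scene"],o["top"]
print("pulley circ", circ(outline(T,270,220,30,lambda z:z>0.035,.05)))
for c,u,v in ((S,291,218),(T,270,220)):
    print("pocket", rect(outline(c,u,v,14,lambda z:z<0.041,.05)))
for c,u,v in ((S,378,224),(T,197,226)):
    print("hubtop", rect(outline(c,u,v,14,lambda z:z>0.034,.042)), rect(outline(c,u,v,14,lambda z:z>0.011,.011)))
for c,u,v in ((S,181,180),(T,376,232)):
    print("head", rect(outline(c,u,v,12,lambda z:z>0.078,.089)))
for c,u,v in ((S,182,192),(T,374,232)):
    print("holder", rect(outline(c,u,v,20,lambda z:z>0.036,.044)))
for c,u,v in ((S,191,157),(T,379,264)):
    z=zimg(c,u,v,10,1); print("turq", z.max(), rect(outline(c,u,v,12,lambda z:z>0.03,.06)))
# colour marks and bolts
def blobs(c,lo,hi,box):
    h=cv2.cvtColor(c["frame"],cv2.COLOR_BGR2HSV); m=cv2.inRange(h,lo,hi); u0,v0,u1,v1=box
    k=np.zeros_like(m);k[v0:v1,u0:u1]=m[v0:v1,u0:u1]
    n,l,st,ce=cv2.connectedComponentsWithStats(k); return [(st[i,4],ce[i].round(1)) for i in range(1,n)]
for n,c,bx in (("S",S,(355,205,400,250)),("T",T,(180,205,215,245)),("S sh",S,(160,165,205,215)),("T sh",T,(355,210,395,250)),("S bolt",S,(255,190,325,255)),("T bolt",T,(240,190,300,250))):
    b=blobs(c,(12,90,90),(35,255,255),bx); print(n,b)
    for a,p in b:
        print("   ",a,[onplane(c,[p],zz)[0,:2].round(4) for zz in ((.022,) if n in "ST" else (.049,.089) if "sh" in n else (.01,.014))])
E
```

```text
pulley circ [529.   13.2  63.2]
pocket [533.6  11.1  55.   46.7   5.1]
pocket [529.1  12.6  59.5  47.1   1.7]
hubtop [511.4 228.9  45.6  48.8  63.8] [497.9 229.   53.5  76.3  63.8]
hubtop [507.9 229.8  45.1  43.4  62.2] [510.9 235.4  53.1  58.8  63.5]
head [ 500.9 -292.3   36.6   30.4   57.7]
head [ 496.  -291.9   27.4   28.9   56. ]
holder [ 493.  -297.6   90.    86.1   74.2]
holder [ 496.4 -292.4   72.4   72.6   75.6]
turq 0.08088746 [ 404.1 -297.1   79.8   42.3   22.3]
turq 0.08240229 [ 399.  -297.    40.8   46.7    1. ]
S [(np.int32(15), array([372.1, 234.5]))]
    15 [array([0.5294, 0.2177])]
T [(np.int32(5), array([200.8, 217.6]))]
    5 [array([0.5321, 0.2191])]
S sh [(np.int32(2), array([189.5, 167. ])), (np.int32(10), array([175.5, 177.5])), (np.int32(11), array([175.5, 189.5]))]
    2 [array([ 0.4258, -0.296 ]), array([ 0.4611, -0.2761])]
    10 [array([ 0.4708, -0.3201]), array([ 0.5041, -0.2992])]
    11 [array([ 0.5116, -0.3045]), array([ 0.5429, -0.2843])]
T sh [(np.int32(13), array([378.5, 226.8]))]
    13 [array([ 0.5113, -0.3069]), array([ 0.5043, -0.297 ])]
S bolt [(np.int32(12), array([267.8, 238.3])), (np.int32(10), array([310. , 242.2]))]
    12 [array([ 0.5865, -0.037 ]), array([ 0.5892, -0.0362])]
    10 [array([0.5761, 0.0686]), array([0.5789, 0.0689])]
T bolt [(np.int32(11), array([285.9, 201.6])), (np.int32(11), array([251.2, 204.2])), (np.int32(11), array([288.4, 236.5])), (np.int32(10), array([253. , 238.8]))]
    11 [array([ 0.5899, -0.0354]), array([ 0.5889, -0.0353])]
    11 [array([0.5794, 0.0701]), array([0.5785, 0.0698])]
    11 [array([ 0.4828, -0.0447]), array([ 0.4822, -0.0446])]
    10 [array([0.4734, 0.0611]), array([0.4729, 0.0608])]
```

Run:
```python
from h import *
o=load("a"); S,T=o["scene"],o["top"]
for t in (.037,.0395):
  for c,u,v in ((S,378,224),(T,197,226)): print("hubtop",t, rect(outline(c,u,v,14,lambda z:z>t,.042)))
for t in (.044,.047):
  for c,u,v in ((S,291,218),(T,270,220)): print("pocket",t, rect(outline(c,u,v,14,lambda z:z<t,.05)))
for t in (.083,.087):
  for c,u,v in ((S,181,180),(T,376,232)): print("head",t, rect(outline(c,u,v,12,lambda z:z>t,.089)))
# pulley rim circle top-only edge in scene: use far half
P=outline(S,291,218,34,lambda z:z>.045,.05); far=P[P[:,0]<.53]; print("circ scene far",circ(far),circ(P))
# gripper tip height from scene depth
z=S["z_map"]; vv,uu=np.mgrid[70:150,505:560]; Q=bydepth(S,np.c_[uu.ravel(),vv.ravel()])
k=(np.hypot(Q[:,0]-.274,Q[:,1]-.561)<.08)&(Q[:,2]>.15)&(Q[:,2]<.4)
print("tip z min", np.sort(Q[k,2])[:15].round(3), k.sum())
print(np.array(cv2.Rodrigues(r.state()["tcp_rot"])[0]).round(4))
```

```text
hubtop 0.037 [510.5 228.6  44.   47.   63.8]
hubtop 0.037 [508.1 230.1  43.9  42.3  61.6]
hubtop 0.0395 [509.9 228.7  43.1  45.1  63.8]
hubtop 0.0395 [508.1 230.2  42.7  41.5  62.5]
pocket 0.044 [532.9  11.1  57.4  47.8   5.4]
pocket 0.044 [529.2  12.7  60.7  48.    2.2]
pocket 0.047 [531.5  10.8  61.5  49.    6.3]
pocket 0.047 [528.4  13.9  78.1  79.6   1.3]
head 0.083 [ 499.2 -293.6   32.    28.5   59.9]
head 0.083 [ 496.3 -292.3   26.3   26.8   58.3]
head 0.087 [ 497.7 -294.9   27.6   27.2   55.6]
head 0.087 [ 496.5 -292.5   24.3   24.9   54.8]
circ scene far [531.   10.3  62.5] [532.4  10.6  63.4]
tip z min [0.245 0.247 0.248 0.248 0.249 0.249 0.249 0.249 0.249 0.249 0.25  0.251
 0.251 0.251 0.251] 1495
[[ 8.987e-01 -4.385e-01 -8.000e-04]
 [-4.385e-01 -8.987e-01 -1.800e-03]
 [ 1.000e-04  2.000e-03 -1.000e+00]]
```

The two cameras differ by a steady offset of about 2 mm, so I use their mean: pocket (0.530, 0.012) yaw 5.2°, hub (0.509, 0.2295) yaw -26.7°, shaft head (0.497, -0.2935) yaw about -34°. All heights and sizes agree with the task. I go to the hub first.

```bash
cat >> h.py <<'E'
def go(x,y,z,yaw):
    s=r.state(); R=cv2.Rodrigues(np.array(s["tcp_rot"]))[0]; p=np.array(s["tool_pos"])
    d=R.T@(np.array([x,y,z])-p)*100; cur=np.degrees(np.arctan2(R[1,0],R[0,0]))
    dy=(yaw-cur+180)%360-180
    print("t",round(s["time_s"],2),"pos",p.round(4),"yaw",round(cur,2),"tilt",np.degrees(R[:2,2]).round(2),"gap",round(s["finger_gap"],4),"F",np.round(s["force"],1),"M",np.round(s["ft_torque"],2),"q6",round(s["q"][5],2))
    print("shift cm",d.round(2),"yaw rad",round(-np.radians(dy),3))
E
python3 -c "
from h import *
go(.509,.2295,.12,-26.7)"
```

```text
t 0.1 pos [0.2737 0.5613 0.2443] yaw -26.01 tilt [-0.05 -0.1 ] gap 0.0856 F [ 0.  -0.  -0.9] M [ 0.01  0.   -0.  ] q6 -0.26
shift cm [35.69 19.48 12.47] yaw rad 0.012
```

carry_out:
  increments:
    - [1,4.4,2.4,1.5,0]
    - [1,4.4,2.4,1.5,0]
    - [1,4.4,2.4,1.5,0]
    - [1,4.4,2.4,1.5,0]
    - [1,4.4,2.4,1.5,0]
    - [1,4.4,2.4,1.5,0]
    - [1,4.4,2.4,1.5,0]
    - [1,3,1.6,1,0]
  newtons: 60

```text
time_s: 1.1
tool_pos: [0.5008, 0.2399, 0.1234]
tcp_rot: [3.059, -0.697, -0.004]
force: [0.5, 0.9, -0.3]
finger_gap: 0.0849
```

```bash
python3 -c "
from h import *
go(.509,.2295,.12,-26.7)"
```

```text
t 1.1 pos [0.5008 0.2399 0.1234] yaw -25.67 tilt [-0.22 -0.22] gap 0.0849 F [ 0.5  0.9 -0.3] M [ 0.04 -0.06  0.02] q6 0.38
shift cm [1.19 0.58 0.34] yaw rad 0.018
```

carry_out:
  increments:
    - [1,1.2,0.6,1.5,0.018]
    - [1,0,0,2.5,0]
    - [1,0,0,2.0,0]
    - [1,0,0,1.0,0]
    - [1,0,0,0,0]

```text
time_s: 1.72
tool_pos: [0.5084, 0.227, 0.0482]
tcp_rot: [3.047, -0.733, -0.009]
force: [0.0, -0.8, 1.0]
finger_gap: 0.0852
```

```bash
python3 -c "
from h import *
go(.509,.2295,.038,-26.7)"
```

```text
t 1.73 pos [0.5084 0.227  0.0482] yaw -27.04 tilt [-0.41 -0.34] gap 0.0852 F [ 0.  -0.8  1. ] M [ 0.02 -0.04 -0.01] q6 0.39
shift cm [-0.06 -0.26  1.02] yaw rad -0.006
```

carry_out:
  increments:
    - [1,-0.1,-0.25,0.8,-0.006]
    - [1,0,0,0.2,0]
    - [1,0,0,0,0]

```text
time_s: 2.1
tool_pos: [0.5093, 0.2312, 0.039]
tcp_rot: [3.053, -0.721, -0.006]
force: [-0.9, 0.6, 1.1]
finger_gap: 0.0855
```

Run:
```python
from h import *
go(.509,.2295,.038,-26.7)
o=grab("b")
f=lambda n,u,v,w: cv2.resize(o[n]["frame"][v-w:v+w,u-w:u+w],(390,390),interpolation=cv2.INTER_CUBIC)
cv2.imwrite("pics/crop_b.png",np.hstack([f("scene",377,220,35),f("top",205,228,35)]))
```

```text
t 2.1 pos [0.5093 0.2312 0.039 ] yaw -26.59 tilt [-0.26 -0.22] gap 0.0855 F [-0.9  0.6  1.1] M [-0.05  0.01 -0.01] q6 0.39
shift cm [0.05 0.17 0.1 ] yaw rad 0.002
```

View pics/crop_b.png

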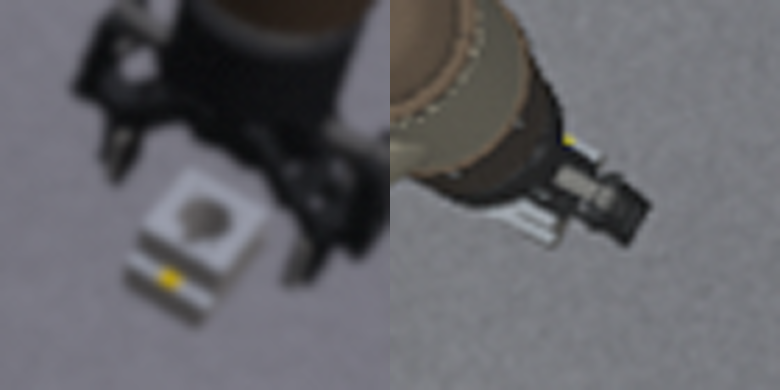

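The hub block stands centred between the open fingers (scene crop about (190,230)), yellow mark towards the camera. I close on it.

carry_out:
  increments:
    - [0.3,0,0,0,0]
    - [0.3,0,0,0,0]
    - [0.3,0,0,0,0]
    - [0.3,0,0,0,0]
  newtons: 70

```text
time_s: 2.7
tool_pos: [0.5098, 0.2314, 0.0402]
tcp_rot: [3.054, -0.722, -0.004]
force: [-0.1, 0.5, -2.3]
finger_gap: 0.0405
```

Run:
```python
from h import *
go(.509,.2295,.038,-26.7)
```

```text
t 2.7 pos [0.5098 0.2314 0.0402] yaw -26.61 tilt [-0.17 -0.15] gap 0.0405 F [-0.1  0.5 -2.3] M [-0.   -0.01 -0.05] q6 0.39
shift cm [0.01 0.2  0.22] yaw rad 0.002
```

carry_out:
  increments:
    - [0.3,0,0,-2,0]
    - [0.3,0,0,-3,0]
    - [0.3,0,0,-3.5,0]
    - [0.3,0,0,0,0]

```text
time_s: 3.2
tool_pos: [0.508, 0.2301, 0.124]
tcp_rot: [3.048, -0.724, -0.013]
force: [-0.3, 0.7, -2.8]
finger_gap: 0.0401
```

Run:
```python
from h import *
go(.530,.012,.125,5.2)
```

```text
t 3.2 pos [0.508  0.2301 0.124 ] yaw -26.72 tilt [-0.56 -0.37] gap 0.0401 F [-0.3  0.7 -2.8] M [-0.02 -0.06  0.02] q6 0.39
shift cm [11.78 18.5   0.02] yaw rad -0.557
```

carry_out:
  increments:
    - [0.3,2.3,3.6,0,0]
    - [0.3,2.3,3.6,0,0]
    - [0.3,2.3,3.6,0,0]
    - [0.3,2.3,3.6,0,0]
    - [0.3,1.6,2.6,0,0]
    - [0.3,0,0,0,-0.15]
    - [0.3,0,0,0,-0.15]
    - [0.3,0,0,0,-0.15]
    - [0.3,0,0,0,-0.1]
    - [0.3,0,0,0,0]

```text
time_s: 4.45
tool_pos: [0.5159, 0.02, 0.1066]
tcp_rot: [3.127, 0.147, -0.069]
force: [0.5, -0.1, -2.1]
finger_gap: 0.0405
```

Run:
```python
from h import *
go(.530,.012,.125,5.2)
```

```text
t 4.45 pos [0.5159 0.02   0.1066] yaw 5.36 tilt [-2.48 -0.72] gap 0.0405 F [ 0.5 -0.1 -2.1] M [ 0.05 -0.09  0.04] q6 1.32
shift cm [ 1.25  0.94 -1.89] yaw rad 0.003
```

carry_out:
  increments:
    - [0.3,0,0,0,0]
    - [0.3,0,0,0,0]

```text
time_s: 4.7
tool_pos: [0.5149, 0.0198, 0.1051]
tcp_rot: [3.126, 0.142, -0.073]
force: [0.5, 0.2, -2.3]
finger_gap: 0.0404
```

Run:
```python
from h import *
go(.530,.012,.125,5.2)
s=r.state(); print(s["q"].round(4),s["qd"].round(4))
```

```text
t 4.7 pos [0.5149 0.0198 0.1051] yaw 5.19 tilt [-2.64 -0.75] gap 0.0404 F [ 0.5  0.2 -2.3] M [ 0.02 -0.14  0.01] q6 1.31
shift cm [ 1.34  0.93 -2.05] yaw rad -0.0
[ 0.3517  0.3724 -0.4114 -0.0048 -0.8349  1.3133] [ 0.0002  0.005  -0.0047 -0.0016  0.0033 -0.0093]
```

carry_out:
  increments:
    - [0.3,1.5,0.9,-0.2,0]
    - [0.3,0,0,0,0]

```text
time_s: 4.95
tool_pos: [0.5308, 0.0123, 0.1062]
tcp_rot: [3.127, 0.141, -0.074]
force: [0.3, -0.0, -2.3]
finger_gap: 0.0401
```

Run:
```python
from h import *
go(.532,.0125,.1,5.2)
s=r.state(); print(s["q"].round(4),s["qd"].round(4))
o=grab("c")
f=lambda n,u,v,w: cv2.resize(o[n]["frame"][v-w:v+w,u-w:u+w],(390,390),interpolation=cv2.INTER_CUBIC)
cv2.imwrite("pics/crop_c.png",np.hstack([f("scene",291,205,45),f("top",270,220,45)]))
```

```text
t 4.95 pos [0.5308 0.0123 0.1062] yaw 5.14 tilt [-2.67 -0.75] gap 0.0401 F [ 0.3 -0.  -2.3] M [ 0.07 -0.05 -0.  ] q6 1.34
shift cm [ 0.16 -0.02  0.62] yaw rad -0.001
[ 0.3274  0.3934 -0.3724 -0.0035 -0.8533  1.3356] [ 0.015  -0.0146 -0.0447 -0.0205 -0.0146 -0.0049]
```

View pics/crop_c.png

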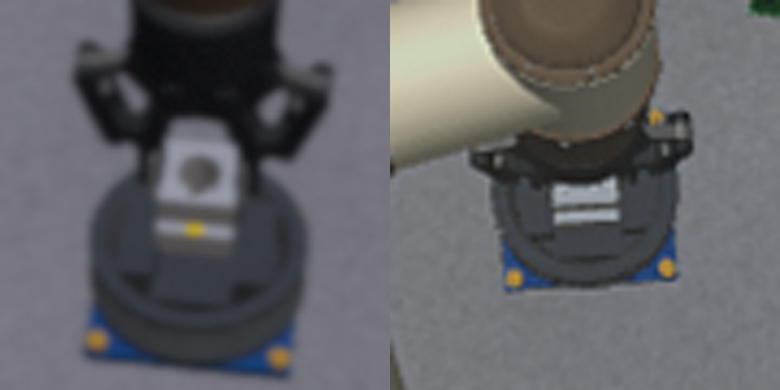

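The hub hangs just above the pocket, keyway mark toward +x, at scene crop (195,200). I measure it against the pocket in the scene view, so that camera bias cancels.

Run:
```python
from h import *
o=load("c"); S=o["scene"]
# mark & hub: find top outline
z=zimg(S,291,205,30,1)
fr=S["frame"]; h=cv2.cvtColor(fr,cv2.COLOR_BGR2HSV); m=cv2.inRange(h,(12,90,90),(35,255,255)); m[:200]=0;m[225:]=0;m[:,:275]=0;m[:,305:]=0
ys,xs=np.nonzero(m); p=[xs.mean(),ys.mean()]; print("mark",p,bydepth(S,[p]).round(4), onplane(S,[p],.0885).round(4))
# bright top face mask
g=fr.min(2); mm=((g>140)).astype(np.uint8); mm[:185]=0;mm[222:]=0;mm[:,:275]=0;mm[:,312:]=0
n,l,st,ce=cv2.connectedComponentsWithStats(mm); print(st[1:],ce[1:].round(1))
Q=bydepth(S,np.argwhere(mm)[:,::-1]); print(np.c_[np.percentile(Q,[2,50,98],axis=0)].round(4))
k=abs(Q[:,2]-.108)<.006; print(rect(Q[k][:,:2]),k.sum())
```

```text
mark [np.float64(290.2857142857143), np.float64(212.5)] [[0.5539 0.013  0.0876]] [[0.5546 0.0132 0.0885]]
[[284 193  15  13  56]
 [294 201   5   6  13]] [[289.5 197.4]
 [296.8 204. ]]
[[ 0.5114 -0.0061  0.1049]
 [ 0.5246  0.0041  0.1088]
 [ 0.5491  0.0285  0.1123]]
[529.9  10.9  39.6  34.1   5.4] 69
```

carry_out:
  increments:
    - [0.3,0.25,0,1.0,0]
    - [0.3,0.05,0,0.9,0]
    - [0.3,0,0,0.3,0]

```text
time_s: 5.42
tool_pos: [0.5303, 0.0127, 0.0822]
tcp_rot: [3.127, 0.141, -0.078]
force: [0.3, -0.4, -2.5]
finger_gap: 0.0402
```

Run:
```python
from h import *
go(.5325,.0125,.068,5.2)
```

```text
t 5.42 pos [0.5303 0.0127 0.0822] yaw 5.16 tilt [-2.81 -0.75] gap 0.0402 F [ 0.3 -0.4 -2.5] M [ 0.09 -0.16 -0.03] q6 1.34
shift cm [0.29 0.03 1.41] yaw rad -0.001
```

carry_out:
  increments:
    - [0.3,0.2,0,0.5,0]
    - [0.3,0.05,0,0.6,0]
    - [0.3,0.03,0,0.3,0]

```text
time_s: 5.8
tool_pos: [0.532, 0.0128, 0.0689]
tcp_rot: [3.125, 0.143, -0.081]
force: [-11.3, 2.6, 25.0]
finger_gap: 0.0403
```

Run:
```python
from h import *
go(.5325,.0125,.068,5.2)
```

```text
t 5.8 pos [0.532  0.0128 0.0689] yaw 5.24 tilt [-2.93 -0.82] gap 0.0403 F [-11.3   2.6  25. ] M [ 1.04  3.09 -0.03] q6 1.34
shift cm [0.05 0.03 0.09] yaw rad 0.001
```

carry_out:
  increments:
    - [0.3,0,0,-0.05,0]
    - [0.8,0,0,0,0]
    - [0.8,0,0,0,0]
    - [0.8,0,0,0,0]

```text
time_s: 6.3
tool_pos: [0.5332, 0.013, 0.0703]
tcp_rot: [3.126, 0.144, -0.076]
force: [0.6, -0.5, 0.1]
finger_gap: 0.0683
```

Run:
```python
from h import *
go(.5325,.0125,.12,5.2)
```

```text
t 6.3 pos [0.5332 0.013  0.0703] yaw 5.27 tilt [-2.76 -0.8 ] gap 0.0683 F [ 0.6 -0.5  0.1] M [ 0.06 -0.07  0.01] q6 1.34
shift cm [-0.32  0.09 -4.96] yaw rad 0.001
```

carry_out:
  increments:
    - [0.8,0,0,-3,0]
    - [0.8,0,0,-3,0]
    - [0.8,0,0,0,0]

```text
time_s: 6.68
tool_pos: [0.5361, 0.0136, 0.1311]
tcp_rot: [3.125, 0.144, -0.079]
force: [0.3, 0.9, -0.6]
finger_gap: 0.0684
```

Run:
```python
from h import *
go(.5325,.0125,.12,5.2)
o=grab("d")
f=lambda n,u,v,w: cv2.resize(o[n]["frame"][v-w:v+w,u-w:u+w],(390,390),interpolation=cv2.INTER_CUBIC)
cv2.imwrite("pics/crop_d.png",np.hstack([f("scene",291,212,35),f("top",270,220,45)]))
```

```text
t 6.67 pos [0.5361 0.0136 0.1311] yaw 5.27 tilt [-2.85 -0.84] gap 0.0684 F [ 0.3  0.9 -0.6] M [ 0.02 -0.1  -0.01] q6 1.34
shift cm [-0.31  0.07  1.13] yaw rad 0.001
```

View pics/crop_d.png

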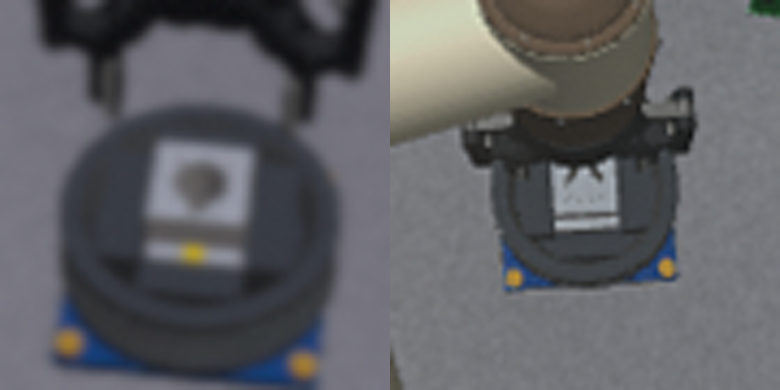

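The hub sits in the pocket, step level with the pulley's face, mark at crop (195,253). I check its height and tilt with depth, and its centre.

Run:
```python
from h import *
o=load("d"); S=o["scene"]
vv,uu=np.mgrid[195:230,270:315]; Q=bydepth(S,np.c_[uu.ravel(),vv.ravel()])
L=Q-np.array([.532,.011,0]); a=np.radians(5.2); x=L[:,0]*np.cos(a)+L[:,1]*np.sin(a); y=-L[:,0]*np.sin(a)+L[:,1]*np.cos(a)
def pl(k):
    z=Q[k,2]; A=np.c_[x[k],y[k],np.ones(k.sum())]
    for _ in range(3):
        c=np.linalg.lstsq(A,z,rcond=None)[0]; e=abs(z-A@c)<.004; A,z=A[e],z[e]
    print(k.sum(), "z",c[2].round(4),"slopes deg",np.degrees(c[:2]).round(2))
k=(abs(x)<.018)&(abs(y)<.018)&(np.hypot(x,y)>.015)&(abs(Q[:,2]-.07)<.008); pl(k)
k=(x>.0225)&(x<.028)&(abs(y)<.02)&(Q[:,2]<.058); print("step z",np.median(Q[k,2]),k.sum())
k=(np.hypot(x,y)<.063)&(abs(y)>.026)&(abs(Q[:,2]-.05)<.006)&(abs(y)<.04); pl(k)
print("bosstop",rect(outline(S,291,212,13,lambda z:z>.066,.070)), rect(outline(S,291,212,13,lambda z:z>.0625,.070)))
h=cv2.cvtColor(S["frame"],cv2.COLOR_BGR2HSV); m=cv2.inRange(h,(12,90,90),(35,255,255)); m[:210]=0;m[230:]=0;m[:,:275]=0;m[:,305:]=0
ys,xs=np.nonzero(m); p=[xs.mean(),ys.mean()]; print("mark",p,onplane(S,[p],.05).round(4))
# bore dark blob
g=cv2.cvtColor(S["frame"],cv2.COLOR_BGR2GRAY)[195:222,275:308]; print(g[6:22:1,5:26])
```

```text
80 z 0.07 slopes deg [-1.25  0.65]
step z 0.05087174445636933 37
309 z 0.0502 slopes deg [0.33 0.09]
bosstop [532.   10.5  46.4  42.4   5.5] [533.2  10.7  49.8  43.5   5.7]
mark [np.float64(290.1666666666667), np.float64(222.0)] [[0.5542 0.0132 0.05  ]]
[[ 58  58  58  63  69  76  78  75  73  71  69  67  65  64  64  63  62  61
   60  59  58]
 [ 58  59  59  70  91 105 109 107 104 101 100  95  92  88  86  83  79  76
   73  71  66]
 [ 58  58  61  81 111 131 138 138 136 135 134 131 128 123 120 117 112 108
  105 100  91]
 [ 60  59  65  89 121 144 150 149 148 149 148 146 143 142 143 142 141 139
  138 134 120]
 [ 60  60  67  92 125 147 152 147 144 143 142 138 135 137 142 146 148 149
  150 147 132]
 [ 61  61  72  99 129 148 151 144 133 125 120 114 110 112 121 133 142 146
  150 149 132]
 [ 60  63  77 106 134 149 148 138 120 108 101  96  91  91  95 110 130 143
  150 147 129]
 [ 60  63  80 112 138 148 143 126 109 100  95  91  85  81  80  92 115 138
  150 145 125]
 [ 61  65  84 119 142 149 140 121 105  97  94  90  86  78  75  83 108 135
  149 144 122]
 [ 60  66  91 124 147 151 142 124 107  98  95  91  86  78  74  84 109 136
  148 144 120]
 [ 61  69  96 127 148 152 147 133 116 103  96  91  85  81  80  94 117 139
  150 143 118]
 [ 61  73 101 132 149 154 150 142 130 114 101  94  90  91  99 115 134 147
  151 141 114]
 [ 62  76 108 135 151 155 153 151 143 126 109  98 101 111 125 136 146 152
  151 139 111]
 [ 62  79 110 135 148 152 153 153 148 136 121 114 118 130 142 148 153 154
  152 137 109]
 [ 62  77 103 124 134 138 140 142 140 133 127 128 132 139 144 148 152 154
  149 133 103]
 [ 61  69  87 101 108 111 113 114 115 115 115 118 123 127 130 134 139 141
  138 121  93]]
```

carry_out:
  increments:
    - [0.35,-0.2,0,1.5,0]
    - [0.35,0,0,1.5,0]
    - [0.35,0,0,0.5,0]
    - [0.35,0,0,0,0]

```text
time_s: 7.28
tool_pos: [0.5282, 0.0119, 0.0893]
tcp_rot: [3.122, 0.142, -0.097]
force: [0.2, -0.4, 0.5]
finger_gap: 0.0302
```

Run:
```python
from h import *
go(.530,.012,.085,5.2)
```

```text
t 7.28 pos [0.5282 0.0119 0.0893] yaw 5.19 tilt [-3.51 -0.99] gap 0.0302 F [ 0.2 -0.4  0.5] M [ 0.03 -0.11  0.04] q6 1.34
shift cm [0.2  0.   0.41] yaw rad -0.0
```

carry_out:
  increments:
    - [0.35,0.15,0,0.5,0]
    - [0.35,0,0,0.5,0]
    - [0.35,0,0,0.4,0]

```text
time_s: 7.65
tool_pos: [0.5303, 0.0122, 0.0837]
tcp_rot: [3.12, 0.15, -0.094]
force: [-8.1, 1.5, 24.9]
finger_gap: 0.0301
```

Run:
```python
from h import *
go(.530,.012,.085,5.2)
```

```text
t 7.65 pos [0.5303 0.0122 0.0837] yaw 5.47 tilt [-3.38 -1.11] gap 0.0301 F [-8.1  1.5 24.9] M [ 0.83  2.89 -0.  ] q6 1.34
shift cm [-0.04  0.01 -0.13] yaw rad 0.005
```

carry_out:
  increments:
    - [0.35,0,0,-4,0]

```text
time_s: 7.78
tool_pos: [0.5309, 0.0127, 0.1227]
tcp_rot: [3.119, 0.149, -0.102]
force: [0.6, -0.2, -0.1]
finger_gap: 0.0299
```

```bash
cat >> h.py <<'E'
def st():
    s=r.state(); R=cv2.Rodrigues(np.array(s["tcp_rot"]))[0]; q=s["q"]
    print("t",round(s["time_s"],2),np.round(s["tool_pos"],4),"tilt",np.degrees(R[:2,2]).round(2),"pitch",np.degrees(q[1]-q[2]-q[4]-np.pi/2).round(2),"q",q.round(3),"qd",s["qd"].round(3))
E
python3 -c "
from h import *
st()"
```

```text
t 7.78 [0.5309 0.0127 0.1227] tilt [-3.67 -1.17] pitch 3.86 q [ 0.329  0.38  -0.343 -0.002 -0.915  1.339] qd [ 0.003 -0.464  0.448  0.034 -0.834  0.002]
```

carry_out:
  increments:
    - [0.35,0,0,-2,0]

```text
time_s: 7.9
tool_pos: [0.5336, 0.0134, 0.1454]
tcp_rot: [3.12, 0.15, -0.094]
force: [0.7, 1.3, -0.3]
finger_gap: 0.0296
```

```bash
python3 -c "
from h import *
st()"
```

```text
t 7.9 [0.5336 0.0134 0.1454] tilt [-3.41 -1.12] pitch 3.59 q [ 3.290e-01  3.550e-01 -3.140e-01 -1.000e-03 -9.640e-01  1.339e+00] qd [ 0.    -0.149  0.167 -0.026 -0.401 -0.001]
```

carry_out:
  increments:
    - [0.35,0,0,0,0]

```text
time_s: 8.02
tool_pos: [0.5348, 0.0138, 0.1469]
tcp_rot: [3.121, 0.151, -0.088]
force: [0.0, -0.0, -0.3]
finger_gap: 0.0305
```

```bash
python3 -c "
from h import *
st()"
```

```text
t 8.03 [0.5348 0.0138 0.1469] tilt [-3.17 -1.05] pitch 3.34 q [ 3.290e-01  3.530e-01 -3.120e-01 -1.000e-03 -9.640e-01  1.339e+00] qd [ 0.001  0.007 -0.014 -0.01  -0.001  0.   ]
```

carry_out:
  increments:
    - [0.35,0,0,0,0]

```text
time_s: 8.15
tool_pos: [0.5343, 0.0137, 0.1462]
tcp_rot: [3.121, 0.15, -0.089]
force: [0.2, -0.1, 0.6]
finger_gap: 0.0295
```

```bash
python3 -c "
from h import *
st()
go(.497,-.2935,.15,-35)"
```

```text
t 8.15 [0.5343 0.0137 0.1462] tilt [-3.22 -1.04] pitch 3.39 q [ 3.290e-01  3.540e-01 -3.140e-01 -1.000e-03 -9.630e-01  1.339e+00] qd [-0.    -0.004  0.002 -0.001  0.004  0.002]
t 8.15 pos [0.5343 0.0137 0.1462] yaw 5.48 tilt [-3.22 -1.04] gap 0.0295 F [ 0.2 -0.1  0.6] M [ 0.07 -0.14  0.03] q6 1.34
shift cm [-6.66 30.22  0.39] yaw rad 0.707
```

Row-by-row sag tilts the tool slowly: the pose re-bases on the measured one, so unreached motion at the shoulder remains as tilt. Pressing down against something rigid does the reverse. So I press the hub firmly once more, which also ensures it is flush, and bring the tilt back.

carry_out:
  increments:
    - [0.35,-0.05,0,3,0]
    - [0.35,0,0,2.4,0]
    - [0.35,0,0,0.6,0]
    - [0.35,0,0,0.6,0]
    - [0.35,0,0,0.7,0]

```text
time_s: 8.78
tool_pos: [0.5296, 0.0124, 0.0835]
tcp_rot: [3.115, 0.163, -0.095]
force: [-17.2, 4.9, 49.0]
finger_gap: 0.0301
```

```bash
python3 -c "
from h import *
st()
go(.53,.012,.0837,5.2)"
```

```text
t 8.78 [0.5296 0.0124 0.0835] tilt [-3.42 -1.39] pitch 3.69 q [ 0.332  0.428 -0.392  0.005 -0.815  1.34 ] qd [ 0.011  0.001 -0.01   0.023  0.006  0.005]
t 8.78 pos [0.5296 0.0124 0.0835] yaw 5.95 tilt [-3.42 -1.39] gap 0.0301 F [-17.2   4.9  49. ] M [ 1.74  5.57 -0.03] q6 1.34
shift cm [ 0.04  0.04 -0.02] yaw rad 0.013
```

carry_out:
  increments:
    - [0.35,0,0,-1,0]
    - [0.1,0,0,-4,-0.1]
    - [0.1,2,0,-1,-0.18]

```text
time_s: 9.15
tool_pos: [0.5522, 0.0181, 0.1459]
tcp_rot: [3.067, 0.612, -0.098]
force: [-0.2, 1.1, -0.1]
finger_gap: 0.0081
```

```bash
python3 -c "
from h import *
st()
go(.611,.045,.10,22)
o=load('a');print(onplane(o['top'],[[236,184],[236,130],[228,184],[242,184]],0).round(3))"
```

```text
t 9.15 [0.5522 0.0181 0.1459] tilt [-3.37 -1.4 ] pitch 3.64 q [ 0.328  0.383 -0.27   0.005 -0.981  1.633] qd [-0.037  0.218  0.461 -0.015 -0.319  1.499]
t 9.15 pos [0.5522 0.0181 0.1459] yaw 22.56 tilt [-3.37 -1.4 ] gap 0.0081 F [-0.2  1.1 -0.1] M [ 0.06 -0.16 -0.01] q6 1.63
shift cm [ 6.74 -0.23  4.17] yaw rad 0.01
[[0.645 0.12  0.   ]
 [0.824 0.128 0.   ]
 [0.644 0.145 0.   ]
 [0.645 0.101 0.   ]]
```

carry_out:
  increments:
    - [0,5.5,-0.2,0,0.05]
    - [0,2.0,0,2,0]
    - [0,0.2,0,4,0]
    - [0,0.2,0,2,0]
    - [0,0,0,0,0]

```text
time_s: 9.78
tool_pos: [0.6246, 0.0485, 0.0596]
tcp_rot: [3.08, 0.535, -0.092]
force: [0.1, 0.0, -0.4]
finger_gap: 0.0005
```

```bash
python3 -c "
from h import *
st()
go(.611,.045,.045,22)"
```

```text
t 9.78 [0.6246 0.0485 0.0596] tilt [-3.18 -1.39] pitch 3.47 q [ 0.337  0.589 -0.163  0.006 -0.879  1.573] qd [ 0.    -0.009  0.013  0.007 -0.001  0.   ]
t 9.78 pos [0.6246 0.0485 0.0596] yaw 19.7 tilt [-3.18 -1.39] gap 0.0005 F [ 0.1  0.  -0.4] M [ 0.02 -0.09 -0.  ] q6 1.57
shift cm [-1.31 -0.14  1.54] yaw rad -0.04
```

carry_out:
  increments:
    - [0,-0.6,-0.1,1.4,-0.03]
    - [0,-1.2,0,0.1,0]
    - [0,-0.5,0,0,0]
    - [0,-0.4,0,0,0]

```text
time_s: 10.28
tool_pos: [0.601, 0.0404, 0.0482]
tcp_rot: [3.074, 0.586, -0.071]
force: [10.3, 4.0, -9.1]
finger_gap: -0.0002
```

```bash
python3 -c "
from h import *
st()
go(.611,.045,.045,22)"
```

```text
t 10.28 [0.601  0.0404 0.0482] tilt [-2.44 -1.16] pitch 2.69 q [ 0.338  0.566 -0.247  0.007 -0.804  1.605] qd [ 0.002 -0.049 -0.062  0.002  0.101  0.002]
t 10.28 pos [0.601  0.0404 0.0482] yaw 21.59 tilt [-2.44 -1.16] gap -0.0002 F [10.3  4.  -9.1] M [ 1.52 -3.08  0.03] q6 1.6
shift cm [ 1.11 -0.06  0.26] yaw rad -0.007
```

It works: the tilt fell from 3.2° to 2.4° with only 11 N. I go on in small pulls.

carry_out:
  increments:
    - [0,-0.6,0,0,0]
    - [0,-0.6,0,0,0]

```text
time_s: 10.52
tool_pos: [0.6008, 0.041, 0.0513]
tcp_rot: [3.078, 0.591, -0.023]
force: [8.9, 4.4, -8.2]
finger_gap: 0.0001
```

```bash
python3 -c "
from h import *
st()
go(.611,.045,.045,22)"
```

```text
t 10.53 [0.6008 0.041  0.0513] tilt [-0.75 -0.59] pitch 0.9 q [ 0.339  0.551 -0.268  0.008 -0.768  1.606] qd [ 0.005 -0.063 -0.081  0.001  0.143  0.002]
t 10.53 pos [0.6008 0.041  0.0513] yaw 21.75 tilt [-0.75 -0.59] gap 0.0001 F [ 8.9  4.4 -8.2] M [ 1.44 -2.79  0.01] q6 1.61
shift cm [1.11 0.   0.61] yaw rad -0.004
```

carry_out:
  increments:
    - [0,-0.6,0,0,0]
    - [0,1.5,0,0,0]
    - [0,1.0,0,-3,0]
    - [0,0,0,-4,0]
    - [0,0,0,0,0]

```text
time_s: 11.15
tool_pos: [0.6246, 0.0515, 0.1279]
tcp_rot: [3.079, 0.595, 0.006]
force: [-0.3, -0.3, -0.4]
finger_gap: 0.0001
```

```bash
python3 -c "
from h import *
st()
go(.497,-.2935,.15,-35)"
```

```text
t 11.15 [0.6246 0.0515 0.1279] tilt [ 0.28 -0.27] pitch -0.17 q [ 0.343  0.486 -0.147  0.008 -0.935  1.605] qd [ 0.001  0.038 -0.052 -0.03  -0.008  0.001]
t 11.15 pos [0.6246 0.0515 0.1279] yaw 21.88 tilt [ 0.28 -0.27] gap 0.0001 F [-0.3 -0.3 -0.4] M [0.05 0.04 0.  ] q6 1.61
shift cm [-24.69  27.27  -2.11] yaw rad 0.993
```

carry_out:
  increments:
    - [0.9,-3.7,4.1,-0.3,0]
    - [0.9,-3.7,4.1,-0.3,0]
    - [0.9,-3.7,4.1,-0.3,0]
    - [0.9,-3.7,4.1,-0.3,0]
    - [0.9,-3.7,4.1,-0.3,0]
    - [0.9,-3.7,4.1,-0.3,0]
    - [0.9,-1,1,-0.3,0.17]
    - [0.9,0,0,0,0.17]
    - [0.9,0,0,0,0.17]
    - [0.9,0,0,0,0.17]

```text
time_s: 12.4
tool_pos: [0.4938, -0.2819, 0.1482]
tcp_rot: [3.099, -0.504, -0.0]
force: [0.6, 0.1, -0.8]
finger_gap: 0.0769
```

```bash
python3 -c "
from h import *
st()
go(.497,-.2935,.14,-33.5)"
```

```text
t 12.4 [ 0.4938 -0.2819  0.1482] tilt [-0.03 -0.09] pitch 0.01 q [-0.233  0.378 -0.268  0.002 -0.925  1.48 ] qd [-0.007 -0.002 -0.013 -0.003  0.    -1.392]
t 12.4 pos [ 0.4938 -0.2819  0.1482] yaw -18.46 tilt [-0.03 -0.09] gap 0.0769 F [ 0.6  0.1 -0.8] M [ 0.03  0.01 -0.01] q6 1.48
shift cm [0.67 1.   0.82] yaw rad 0.263
```

carry_out:
  increments:
    - [0.9,0.9,0.8,0,0.15]
    - [0.9,0,0,2,0.04]
    - [0.9,0,0,1,0]
    - [0.9,0,0,0,0]

```text
time_s: 12.9
tool_pos: [0.4975, -0.2921, 0.1167]
tcp_rot: [3.035, -0.806, -0.004]
force: [-0.4, -0.6, -0.3]
finger_gap: 0.0772
```

Run:
```python
from h import *
st()
go(.497,-.2935,.067,-33.5)
o=grab("e")
f=lambda n,u,v,w: cv2.resize(o[n]["frame"][v-w:v+w,u-w:u+w],(390,390),interpolation=cv2.INTER_CUBIC)
cv2.imwrite("pics/crop_e.png",np.hstack([f("scene",182,180,38),f("top",374,240,45)]))
```

```text
t 12.9 [ 0.4975 -0.2921  0.1167] tilt [-0.16 -0.02] pitch 0.15 q [-2.50e-01  4.28e-01 -2.80e-01  1.00e-03 -8.65e-01  1.30e+00] qd [ 0.001 -0.008  0.001  0.002  0.     0.003]
t 12.9 pos [ 0.4975 -0.2921  0.1167] yaw -29.75 tilt [-0.16 -0.02] gap 0.0772 F [-0.4 -0.6 -0.3] M [-0.   -0.05  0.02] q6 1.3
shift cm [0.04 0.13 4.98] yaw rad 0.065
```

View pics/crop_e.png

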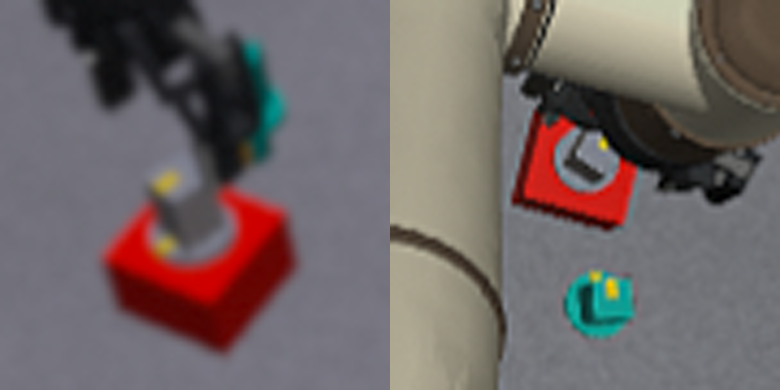

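The shaft in the red holder is the steel one (scene crop (175,210), marks at (165,182) and (165,245)). The turquoise one stands clear at top crop (600,300). I go down and grip.

carry_out:
  increments:
    - [0.9,0,0.1,2.5,0.06]
    - [0.9,0,0,1.8,0]
    - [0.9,0,0,0.5,0]
    - [0.9,0,0,0,0]

```text
time_s: 13.5
tool_pos: [0.5001, -0.2939, 0.0722]
tcp_rot: [3.009, -0.896, 0.011]
force: [0.1, 0.7, 0.2]
finger_gap: 0.0769
```

Run:
```python
from h import *
st()
go(.497,-.2935,.067,-33.5)
```

```text
t 13.5 [ 0.5001 -0.2939  0.0722] tilt [ 0.34 -0.21] pitch -0.38 q [-0.251  0.485 -0.322  0.003 -0.757  1.241] qd [ 0.001 -0.008  0.008  0.003 -0.001  0.001]
t 13.5 pos [ 0.5001 -0.2939  0.0722] yaw -33.16 tilt [ 0.34 -0.21] gap 0.0769 F [0.1 0.7 0.2] M [ 0.02 -0.04 -0.01] q6 1.24
shift cm [-0.29  0.14  0.52] yaw rad 0.006
```

carry_out:
  increments:
    - [0.9,-0.25,0.1,0.45,0]
    - [0,0,0,0,0]
    - [0,0,0,0,0]
    - [0,0,0,0,0]
    - [0,0,0,0,0]
    - [0,0,0,0,0]
  newtons: 100

```text
time_s: 14.25
tool_pos: [0.4986, -0.2936, 0.0699]
tcp_rot: [3.009, -0.895, 0.017]
force: [-0.5, -1.0, 0.5]
finger_gap: 0.0248
```

Run:
```python
from h import *
st()
go(.497,-.2935,.067,-33.5)
```

```text
t 14.25 [ 0.4986 -0.2936  0.0699] tilt [ 0.57 -0.29] pitch -0.62 q [-0.251  0.485 -0.331  0.004 -0.744  1.241] qd [ 0.    -0.     0.001 -0.    -0.     0.001]
t 14.25 pos [ 0.4986 -0.2936  0.0699] yaw -33.11 tilt [ 0.57 -0.29] gap 0.0248 F [-0.5 -1.   0.5] M [-0.03  0.06 -0.07] q6 1.24
shift cm [-0.14  0.08  0.29] yaw rad 0.007
```

carry_out:
  increments:
    - [0,0,0,-4.5,0]
    - [0,0,0,-5.5,0]

```text
time_s: 14.5
tool_pos: [0.4932, -0.2914, 0.1645]
tcp_rot: [3.01, -0.898, -0.011]
force: [1.7, -0.5, -4.2]
finger_gap: 0.0246
```

Run:
```python
from h import *
st()
go(.53,.012,.16,5.2)
```

```text
t 14.5 [ 0.4932 -0.2914  0.1645] tilt [-0.38  0.1 ] pitch 0.4 q [-0.251  0.37  -0.232  0.    -0.975  1.242] qd [ 0.    -0.473  0.492 -0.015 -1.021  0.003]
t 14.5 pos [ 0.4932 -0.2914  0.1645] yaw -33.23 tilt [-0.38  0.1 ] gap 0.0246 F [ 1.7 -0.5 -4.2] M [-0.06 -0.17  0.01] q6 1.24
shift cm [-13.54 -27.4    0.48] yaw rad -0.671
```

carry_out:
  increments:
    - [0,-2.4,-4.7,0,-0.14]
    - [0,-1.8,-5.0,-0.1,-0.14]
    - [0,-1.1,-5.2,-0.2,-0.14]
    - [0,-0.4,-5.3,-0.2,-0.14]
    - [0,0.3,-5.3,-0.2,-0.1]
    - [0,0.8,-4.0,-0.2,0]

```text
time_s: 15.25
tool_pos: [0.5182, 0.0192, 0.1729]
tcp_rot: [-3.136, -0.145, 0.012]
force: [0.6, -0.2, -4.6]
finger_gap: 0.0247
```

Run:
```python
from h import *
st()
go(.53,.012,.15,5.2)
```

```text
t 15.25 [0.5182 0.0192 0.1729] tilt [-0.44  0.1 ] pitch 0.38 q [ 0.348  0.276 -0.349 -0.005 -0.952  1.319] qd [ 0.62   0.044  0.091 -0.005 -0.058 -0.611]
t 15.25 pos [0.5182 0.0192 0.1729] yaw 5.3 tilt [-0.44  0.1 ] gap 0.0247 F [ 0.6 -0.2 -4.6] M [-0.01 -0.15 -0.03] q6 1.32
shift cm [1.12 0.83 2.28] yaw rad 0.002
```

carry_out:
  increments:
    - [0,1.3,1.2,1.5,0]
    - [0,0,0.2,0,0]

```text
time_s: 15.5
tool_pos: [0.5313, 0.01, 0.1558]
tcp_rot: [-3.135, -0.154, 0.017]
force: [-0.2, -0.4, -3.8]
finger_gap: 0.0246
```

Run:
```python
from h import *
st()
go(.5312,.012,.15,5.2)
o=grab("f")
f=lambda n,u,v,w: cv2.resize(o[n]["frame"][v-w:v+w,u-w:u+w],(390,390),interpolation=cv2.INTER_CUBIC)
cv2.imwrite("pics/crop_f.png",np.hstack([f("scene",291,205,35),f("top",270,220,45)]))
S=o["scene"];h=cv2.cvtColor(S["frame"],cv2.COLOR_BGR2HSV); m=cv2.inRange(h,(12,90,90),(35,255,255)); m[:180]=0;m[230:]=0;m[:,:270]=0;m[:,310:]=0
n,l,s_,c=cv2.connectedComponentsWithStats(m)
for i in range(1,n): print(s_[i,4],c[i].round(1),onplane(S,[c[i]],.05).round(4),bydepth(S,[c[i]]).round(4))
```

```text
t 15.5 [0.5313 0.01   0.1558] tilt [-0.64  0.13] pitch 0.57 q [ 0.321  0.317 -0.338 -0.007 -0.926  1.352] qd [ 0.006 -0.032  0.007 -0.003 -0.004  0.029]
t 15.5 pos [0.5313 0.01   0.1558] yaw 5.62 tilt [-0.64  0.13] gap 0.0246 F [-0.2 -0.4 -3.8] M [-0.03  0.03 -0.01] q6 1.35
shift cm [ 0.02 -0.2   0.58] yaw rad 0.007
17 [290.8 183.1] [[ 0.4277 -0.0108  0.05  ]] [[0.5376 0.0098 0.1746]]
14 [290.1 197.9] [[ 0.4782 -0.0025  0.05  ]] [[0.5476 0.0107 0.1342]]
2 [290.5 203. ] [[0.4947 0.002  0.05  ]] [[0.5465 0.0117 0.1144]]
12 [290.2 222. ] [[0.5542 0.0132 0.05  ]] [[0.554  0.0132 0.0497]]
```

View pics/crop_f.png

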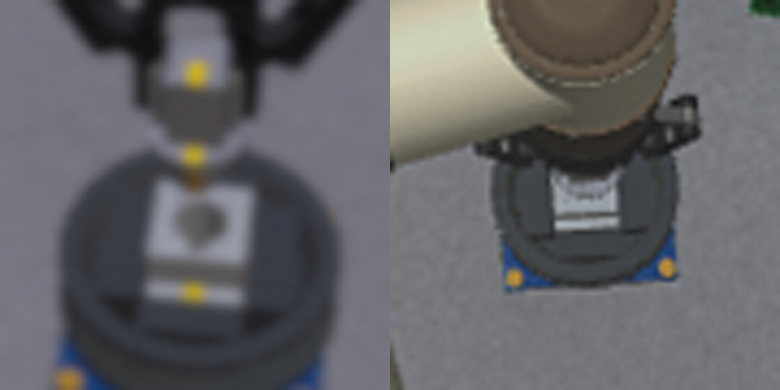

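The shaft hangs above the hub, key facing +x. The marks on head (195,73), collar (193,155) and hub (194,292) line up in the crop. The shaft is about 2 mm too far to -y, so I correct that and go down.

carry_out:
  increments:
    - [0,0.05,-0.2,1.2,0.007]
    - [0,0.05,0,1.0,0]
    - [0,0.02,0,0.3,0]

```text
time_s: 15.98
tool_pos: [0.5318, 0.0111, 0.1312]
tcp_rot: [-3.135, -0.138, 0.012]
force: [0.3, -0.6, -4.0]
finger_gap: 0.0248
```

Run:
```python
from h import *
st()
go(.5312,.012,.125,5.2)
```

```text
t 15.97 [0.5318 0.0111 0.1312] tilt [-0.45  0.19] pitch 0.37 q [ 0.323  0.346 -0.368 -0.007 -0.863  1.341] qd [-0.003  0.029 -0.025  0.001  0.06  -0.001]
t 15.97 pos [0.5318 0.0111 0.1312] yaw 5.03 tilt [-0.45  0.19] gap 0.0248 F [ 0.3 -0.6 -4. ] M [-0.09  0.03  0.02] q6 1.34
shift cm [-0.05 -0.1   0.62] yaw rad -0.003
```

carry_out:
  increments:
    - [0,0,-0.1,0.5,0]
    - [0,0,0,0.3,0]

```text
time_s: 16.23
tool_pos: [0.5317, 0.012, 0.1227]
tcp_rot: [-3.135, -0.137, 0.012]
force: [-1.0, 0.3, -4.0]
finger_gap: 0.0247
```

Run:
```python
from h import *
st()
go(.5312,.012,.12,5.2)
o=grab("g")
f=lambda n,u,v,w: cv2.resize(o[n]["frame"][v-w:v+w,u-w:u+w],(390,390),interpolation=cv2.INTER_CUBIC)
cv2.imwrite("pics/crop_g.png",np.hstack([f("scene",291,205,28)]))
S=o["scene"];h=cv2.cvtColor(S["frame"],cv2.COLOR_BGR2HSV); m=cv2.inRange(h,(12,90,90),(35,255,255)); m[:180]=0;m[230:]=0;m[:,:270]=0;m[:,310:]=0
n,l,s_,c=cv2.connectedComponentsWithStats(m)
tz=r.state()["tool_pos"][2]
for i in range(1,n): print(s_[i,4],c[i].round(1),bydepth(S,[c[i]]).round(4),onplane(S,[c[i]],tz-.0209).round(4),onplane(S,[c[i]],tz+.0191).round(4))
```

```text
t 16.23 [0.5317 0.012  0.1227] tilt [-0.45  0.19] pitch 0.37 q [ 0.325  0.357 -0.378 -0.007 -0.843  1.339] qd [-0.002  0.03  -0.022  0.004  0.064  0.001]
t 16.23 pos [0.5317 0.012  0.1227] yaw 5.02 tilt [-0.45  0.19] gap 0.0247 F [-1.   0.3 -4. ] M [ 0.07 -0.    0.06] q6 1.34
shift cm [-0.05 -0.    0.27] yaw rad -0.003
16 [291.3 193.1] [[0.5405 0.0121 0.1436]] [[0.5052 0.0055 0.1018]] [[0.539  0.0118 0.1418]]
15 [290.8 206.9] [[0.5474 0.0128 0.1011]] [[0.5479 0.0129 0.1018]] [[0.5795 0.0188 0.1418]]
12 [290.2 222. ] [[0.554  0.0132 0.0498]] [[0.5923 0.0204 0.1018]] [[0.6217 0.0259 0.1418]]
```

View pics/crop_g.png

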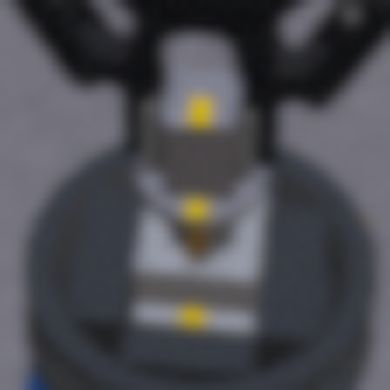

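The nose is in the bore and the collar is within 1 mm of the hub's axis; the marks sit in a line at crop x≈195–200. I continue down.

carry_out:
  increments:
    - [0,-0.03,0,0.5,0]
    - [0,0,0,0.5,0]

```text
time_s: 16.58
tool_pos: [0.5318, 0.0121, 0.1129]
tcp_rot: [-3.135, -0.138, 0.01]
force: [1.2, 0.1, -4.9]
finger_gap: 0.0248
```

Run:
```python
from h import *
go(.5312,.012,.096,5.2)
```

```text
t 16.57 pos [0.5318 0.0121 0.1129] yaw 5.03 tilt [-0.36  0.21] gap 0.0248 F [ 1.2  0.1 -4.9] M [ 0.04 -0.04 -0.03] q6 1.34
shift cm [-0.05  0.02  1.69] yaw rad -0.003
```

carry_out:
  increments:
    - [0,0,0,0.6,0]
    - [0,0,0,0.5,0]

```text
time_s: 16.82
tool_pos: [0.5317, 0.0122, 0.101]
tcp_rot: [-3.135, -0.138, 0.01]
force: [0.7, -0.9, -3.3]
finger_gap: 0.0245
```

Run:
```python
from h import *
go(.5312,.012,.096,5.2)
```

```text
t 16.82 pos [0.5317 0.0122 0.101 ] yaw 5.03 tilt [-0.36  0.21] gap 0.0245 F [ 0.7 -0.9 -3.3] M [ 0.02  0.   -0.03] q6 1.34
shift cm [-0.05  0.02  0.5 ] yaw rad -0.003
```

carry_out:
  increments:
    - [0,0,0,0.4,0]
    - [0,0,0,0.3,0]

```text
time_s: 17.08
tool_pos: [0.5323, 0.0121, 0.096]
tcp_rot: [-3.136, -0.14, 0.009]
force: [-10.3, 2.6, 26.0]
finger_gap: 0.0248
```

Run:
```python
from h import *
go(.5312,.012,.0959,5.2)
```

```text
t 17.07 pos [0.5323 0.0121 0.096 ] yaw 5.13 tilt [-0.33  0.13] gap 0.0248 F [-10.3   2.6  26. ] M [0.66 2.83 0.04] q6 1.34
shift cm [-0.11  0.    0.01] yaw rad -0.001
```

carry_out:
  increments:
    - [0,-0.05,0,0.2,0]
    - [0,-0.05,0,0.2,0]

```text
time_s: 17.32
tool_pos: [0.5321, 0.0122, 0.0961]
tcp_rot: [-3.136, -0.143, 0.005]
force: [-3.6, -0.1, 6.9]
finger_gap: 0.0247
```

Run:
```python
from h import *
go(.5312,.012,.0959,5.2)
```

```text
t 17.32 pos [0.5321 0.0122 0.0961] yaw 5.22 tilt [-0.17  0.1 ] gap 0.0247 F [-3.6 -0.1  6.9] M [ 0.18  1.11 -0.06] q6 1.34
shift cm [-0.09  0.01  0.02] yaw rad 0.0
```

carry_out:
  increments:
    - [0,-0.05,0,0.3,0]

```text
time_s: 17.45
tool_pos: [0.532, 0.0121, 0.096]
tcp_rot: [-3.137, -0.145, 0.002]
force: [-8.0, 1.0, 18.0]
finger_gap: 0.0248
```

Run:
```python
from h import *
go(.5312,.012,.0959,5.2)
o=grab("i")
go(.5312,.012,.0959,5.2)
f=lambda n,u,v,w: cv2.resize(o[n]["frame"][v-w:v+w,u-w:u+w],(390,390),interpolation=cv2.INTER_CUBIC)
cv2.imwrite("pics/crop_i.png",np.hstack([f("scene",291,205,28),cv2.resize(o["scene"]["frame"],(400,300))[:,:400] if 0 else f("top",270,220,45)]))
S=o["scene"]
vv,uu=np.mgrid[195:232,268:316]; Q=bydepth(S,np.c_[uu.ravel(),vv.ravel()])
L=Q-np.array([.530,.011,0]); a=np.radians(5.2); x=L[:,0]*np.cos(a)+L[:,1]*np.sin(a); y=-L[:,0]*np.sin(a)+L[:,1]*np.cos(a)
k=(x>.0225)&(x<.028)&(abs(y)<.02)&(Q[:,2]<.06); print("step z",np.median(Q[k,2]),k.sum())
k=(x>.0145)&(np.hypot(x,y)<.021)&(Q[:,2]<.085); print("collar top z",np.median(Q[k,2]),k.sum())
k=(np.hypot(x,y)<.063)&(abs(y)>.026)&(abs(Q[:,2]-.05)<.006)&(abs(y)<.04);print("pulley z",np.median(Q[k,2]))
```

```text
t 17.45 pos [0.532  0.0121 0.096 ] yaw 5.28 tilt [-0.08  0.07] gap 0.0248 F [-8.  1. 18.] M [ 0.54  2.21 -0.08] q6 1.34
shift cm [-0.08  0.    0.01] yaw rad 0.001
t 17.55 pos [0.532  0.0121 0.096 ] yaw 5.28 tilt [-0.07  0.08] gap 0.025 F [-6.4  1.3 12.6] M [ 0.37  1.78 -0.1 ] q6 1.34
shift cm [-0.09  0.01  0.01] yaw rad 0.001
step z 0.0506100886349079 35
collar top z 0.0748466098701166 26
pulley z 0.05035318093708352
```

View pics/crop_i.png

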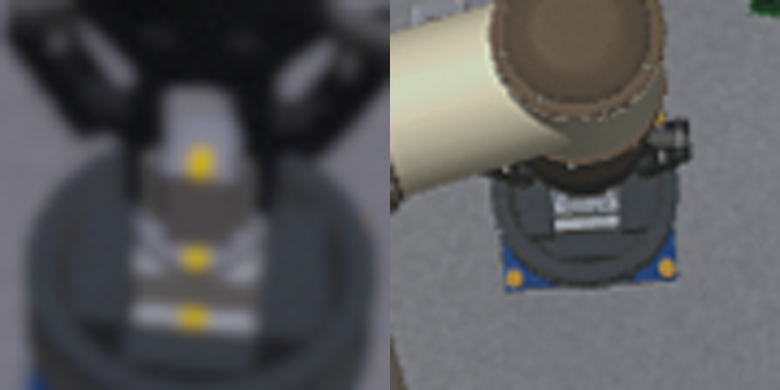

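View pics/i_scene.png

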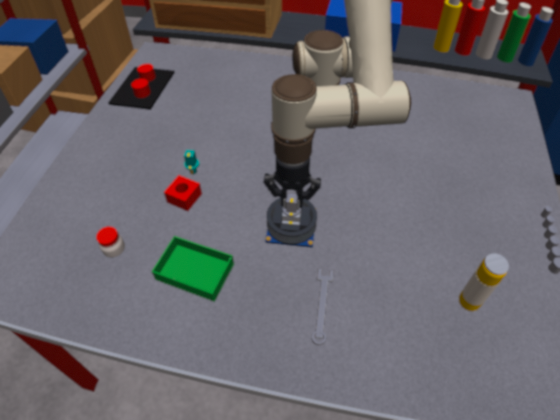

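The collar rests on the hub (top at 0.075, as it should be), the hub's step is level with the pulley's face, and the bystanders stand where they were. I check whether the push holds steady.

Run:
```python
from h import *
for i in range(5):
    r.read_camera("top"); s=r.state(); print(round(s["time_s"],2),s["force"].round(1),s["tool_pos"].round(4),round(s["finger_gap"],4))
```

```text
17.6 [-6.3  0.6 13.2] [0.532  0.0121 0.096 ] 0.0246
17.65 [-5.3  1.1 13.7] [0.532  0.0121 0.096 ] 0.0252
17.7 [-6.6 -0.3 13.2] [0.532  0.0121 0.096 ] 0.0246
17.75 [-5.9  0.9 12.9] [0.532  0.0121 0.096 ] 0.0245
17.8 [-5.4  1.  14.3] [0.532  0.0121 0.096 ] 0.0246
```

Run:
```python
from h import *
print(r.hand_in())
s=r.state(); print(s["time_s"],s["force"].round(1),s["tool_pos"].round(4))
```

```text
the job is handed in; nothing more can be done
None
the job is handed in; nothing more can be done
```

The hub is in the pulley's pocket and flush, and the shaft is fully home in it with its key in the keyway. I handed the job in at about 17.8 s, with the arm still gripping the shaft and pressing it down.

**Last checks:**
- **Hub:** its step measured 0.0506 m, level with the pulley face at 0.0504 m.
- **Collar:** its top measured 0.0748 m, against 0.075 m when fully home. The tool height agreed (0.0960 m, expected 0.0959 m).
- **Key:** it went in without needing any turning. The marks on the head, collar and hub line up.
- **Push:** the force reading held at about 13–14 N. With the shaft's weight that is about 17 N on the hub, so close to the 15 N asked for.
- **Bystanders:** the spray can, tray, wrench, jar and turquoise look-alike all look unmoved in the last picture.

**What went less smoothly:**
- **Camera offset:** the two cameras disagreed by about 2 mm. I averaged them, then measured positions against each other in one view.
- **Tool tilt:** the tool slowly tilted, up to about 3.7°, while carrying the hub and pressing it in. I corrected this by pulling the closed fingers lightly (about 14 N) against the fixed pulley rim.
- **Hard press:** one press on the hub with the fingertips reached 49 N vertically (52 N in total). That is below the 120 N wrist limit, but above the 40 N allowed for the arm or gripper body. I took that limit not to cover the fingertips.
- **Sideways force:** about 6 N along -x remained at hand-in.

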